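# Find the solid set-up block by its weight and show it to the inspection camera

### The job

Of the two look-alike set-up blocks on the green mat one is solid and one is hollow: lift each clear of the mat in turn to feel which is heavier, and leave the lighter one lying flat on the mat. Hold the heavier one up level and still in front of the inspection camera, over the yellow spot and at lens height, turned so that one small end faces squarely into the lens; finish while still holding it there. Do not touch the camera or its stand, or disturb the other things on the bench.

Things in the scene. Friction and masses are not known exactly. Their poses are not given: they have to be found in the camera images.
- place_a (a point): centre of the set-up block that starts in the white outline (85 x 35 mm) at the mat's +y end, 15.5 mm above the bench; a fixed point: it stays when the block is lifted. The block lies flat in the middle of the outline, along it: y along its 75 mm length, x across its 25 mm width, z up; 25 mm high
- place_b (a point): centre of the set-up block that starts in the white outline (85 x 35 mm) at the mat's -y end, 15.5 mm above the bench; a fixed point: it stays when the block is lifted. The block lies flat in the middle of the outline, along it: y along its 75 mm length, x across its 25 mm width, z up; 25 mm high
- mat: fixed green work mat with a black edge and two white outlines, 140 mm (x) x 250 mm (y), 3 mm thick; origin at the centre of its underside, z up. In each outline lies a bright metal set-up block with three dark holes in its top; they look alike, but one is solid (0.40 to 0.52 kg) and one hollow (0.11 to 0.16 kg), either one in either outline
- camera_stand: inspection camera on a fixed stand; origin on the bench under the yellow spot (28 mm) of its dark base plate; z up. Plate 8 mm thick, x -35 to +165 mm, 60 mm wide (y). The grey camera (42 mm wide, top 121 mm up) and its round lens (37 mm) stand on the +x side and look along -x over the spot; lens front at x = +90 mm, lens axis 100 mm above the bench
- view_point (a point): the viewing point, nothing solid: on the lens axis, straight above the yellow spot, 100 mm above the bench and 90 mm in front of the lens; axes as the camera stand's: +x towards the lens, z up
- power_bank: black power bank lying flat, 50 x 100 x 16 mm; a bystander, origin at the centre of its underside
- loupe: black loupe, a cylinder 40 mm across, 34 mm high; a bystander, origin at the centre of its underside
- usb_stick: red memory stick, 18 x 57 x 9 mm; a bystander, origin at the centre of its underside

How it is judged:
On the way, in this order (a step that is already met when the one before it is completed fails the run):
1. the lighter block has been lifted clear of the mat in the fingers (height (world z) of block_one_centre above 0.036 m and contact force between the fingers and block_one above 1 N), for 0.2 s.
2. the lighter block lies flat on the mat, released (x of block_one_centre in the frame of mat between -0.07 and 0.07 m and y of block_one_centre in the frame of mat between -0.125 and 0.125 m and height (world z) of block_one_centre below 0.02 m and angle between block_one_centre's own z axis and vertical below 0.1 rad and linear speed of block_one below 0.02 m/s and contact force between the fingers and block_one below 0.1 N), for 0.2 s.
3. the heavier block is held in front of the lens (x of block_two_centre in the frame of view_point between -0.03 and 0.03 m and y of block_two_centre in the frame of view_point between -0.02 and 0.02 m and z of block_two_centre in the frame of view_point between -0.02 and 0.02 m and angle between the y axis of block_two_centre and the x axis of view_point, either way round below 0.2 rad and angle between block_two_centre's own z axis and vertical below 0.2 rad and contact force between the fingers and block_two above 1 N and contact force between block_two and camera_stand below 0.1 N and contact force between block_two and block_one below 0.1 N and linear speed of block_two below 0.03 m/s), for 0.2 s.
At the end, for the whole second after the job is handed in: Heavier block held still, touching only the fingers: centre within 20 mm sideways and in height, 30 mm along the lens axis of the viewing point; length within 0.2 rad of that axis, tilt under 0.2 rad. Lighter block, lifted 20 mm before, lies flat, released and at rest, its centre over the mat (all of step 2 and all of step 3); the arm keeps its last pose, push and grip.
It fails at once if the camera or its stand is touched (more than 2 N) (contact force between anything else and camera_stand above 2 N).
It fails at once if a bystander is moved by more than 25 mm (distance of any of power_bank, loupe, usb_stick from where it was at the start of the episode above 0.025 m).
It also fails if it takes over 69 s, if anything falls off the work surface, if the arm or the gripper's body presses on something with over 40 N, if the wrist force passes 120 N, or if a joint passes its speed limit or range.

### The arm

A 6-joint arm with a two-finger parallel gripper is mounted at the origin on a cart in front of the work surface, level with it; the furniture and walls round the work are solid. World frame = base frame: x ahead of the robot, y to its left, z up, the work surface at z = 0. Lengths are in m, angles in rad, forces in N, time in s.
With the tool pointing down it reaches from about 0.375 to 0.9 m from the base axis. Payload 3.1 kg.
Tool frame: the origin (TCP) lies midway between the tips of the shut fingers; the grasp point (between the pads) lies 19 mm behind it; z points along the fingers, y is the direction in which the jaws open and shut (so a half turn about z gives the same grasp; the last joint's range is limited). The gripper opens to 85 mm and grips with 20 to 120 N. Pads are 22 mm wide; open, the fingers measure 114 mm over their backs; the gripper's body (76 mm by 85 mm) begins 54 mm behind the grasp point. The pads swing forward as they close: fully open they stand 13 mm farther back than shut.
Start: joints at [-1.341, 0.527, 1.433, -0, 1.181, -0.178], TCP at [0.248, -0.574, 0.208] pointing down, gripper open.
Joint ranges: [-3.08, 3.08], [-0.75, 2.2], [0.22, 2.44], [-1.43, 4.57], [0, 2.65], [-2.85, 2.85]. Speed limits (rad/s): [2.79, 2.79, 3.14, 3.14, 3.14, 3.14].

### API

Orientations are given as a unit quaternion [x, y, z, w].
In Python, from station import manip gives the robot as it stands. The module is installed in compiled form; this text tells all that it offers.
- The arm moves only by the tool drive_tool, never from a script. Its argument "deltas" is one flat list of numbers, 4 for each row, row after row: the shift along the tool's x, y, z in cm, then the turn about the tool's z in degrees. A call has 1 to 12 rows; each row is the pose to reach, as a shift and turn from the pose measured when the call began, along the tool's axes at that moment; what a row does not reach only later rows make up. A row lasts 1/10 s, in which the tool goes at most 50 mm and 8.59 degrees, less where a joint would pass 70% of its speed; a pose out of reach is approached as far as the arm can. A call with a gripper value outside its range is refused whole. "hand" is the finger opening in cm, from 0 to 8.54, set as the call begins (left out, the last holds). The fingers move at their own pace and stop on an object; "squeeze" is the grip in N (left out, the last holds). Time passes only in rows, so rows that repeat a pose let the fingers close. It gives the time, the measured TCP pose, the force and the opening at its end, in the units of the state.
- manip.sense(): the state, without advancing time (a new reading comes with each control period).
- manip.snapshot(name): name is "scene" or "top" or "wrist"; returns a dict with "frame" (420x560x3 uint8, red, green, blue), "depth" (420x560 float32, m along the optical axis (not along the pixel's ray), 0 where there is no reading), "fx", "fy", "cx", "cy" (pixels), "R" (3x3) and "t" (3): a world point X has camera coordinates R X + t. Camera axes: x right, y down, z forward; pixel columns grow to the right and rows downward; lengths in m; the calibration is good to about 2 mm. A picture is of the moment at which its call begins.
- manip.sign_off(): hands the job in, once; it reports no verdict.
The state is a dict: "t": time; "q": joint angles; "qd": joint speeds; "tau": joint torques, N m; "tcp_pos": TCP position; "tool_rot": TCP orientation; "force": force on the tool from outside, world axes, zero at the start; "ft_torque": the same for the moment, N m; "finger_gap": opening from 0.0 (shut) to 1.0 (fully open).
Only numpy, scipy, OpenCV 4.12 (cv2) and the standard library are available. Lean on these libraries where they do the work, as an engineer would, in place of code of your own. Each camera call takes 0.05 s, during which the arm holds its last target.

## Working session

There is one attempt and no reset: what is moved stays moved. The work goes in short steps, Python scripts to look and compute and a tool call to move; the robot and the scene stay as the last step left them, time stands still between calls to the robot, and variables do not carry over. Pictures are saved under pics/ and viewed, and the job is handed in when it is done.

Besides the shell and the picture viewer there is one more tool, called after ">>>" as name(argument=value, ...) on one line, values as JSON. drive_tool: Moves the arm, as the interface text tells. Its arguments: {"type":"object","properties":{"deltas":{"type":"array"},"hand":{"type":"number"},"squeeze":{"type":"number"}},"required":["deltas"]}

```bash
mkdir -p pics; python3 - <<'E'
from station import manip
import cv2,pickle
s=manip.sense();print({k:s[k] for k in('t','tcp_pos','tool_rot','force','finger_gap')})
for n in('scene','top'):
    p=manip.snapshot(n);pickle.dump(p,open(n+'.pkl','wb'));cv2.imwrite(f'pics/{n}0.png',p['frame'][:,:,::-1]);print(n,p['fx'],p['R'],p['t'])
E
```

```text
{'t': 0.0, 'tcp_pos': array([ 0.24771216, -0.57298499,  0.20702862]), 'tool_rot': array([ 9.79287262e-01,  2.02472879e-01, -2.63343767e-05, -1.09097091e-03]), 'force': array([-0.26567673,  0.13548627, -0.3171877 ]), 'finger_gap': 0.9990273108003129}
scene 455.91743635690045 [[-0.60772717 -0.79382741 -0.0224882 ]
 [-0.40810135  0.3364703  -0.84867015]
 [ 0.68126425 -0.50658245 -0.52844418]] [0.46140057 0.25435115 1.03691197]
top 430.5000916442827 [[ 0.00317821 -0.99997127 -0.006882  ]
 [-0.99361401 -0.00238164 -0.11280749]
 [ 0.11278786  0.00719658 -0.99359303]] [0.15196347 0.56524156 1.02810986]
```

View pics/scene0.png

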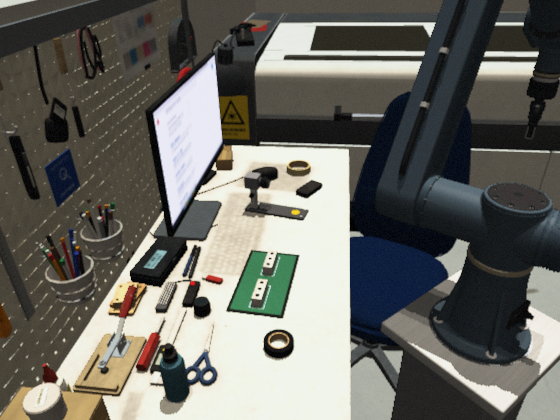

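View pics/top0.png

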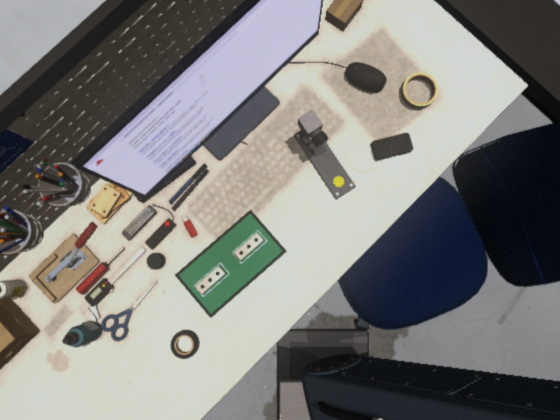

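The top view shows the mat around (232,262) with blocks at about (210,279) and (249,246). The yellow spot is at (339,182), the camera at (311,123), and the power bank at (392,146). The stick (190,227) and loupe (156,261) are to the left.

```bash
cat > h.py <<'E'
import numpy as np,cv2,pickle
def ray(p,uv,z):
    d=np.array([(uv[0]-p['cx'])/p['fx'],(uv[1]-p['cy'])/p['fy'],1.]);R=np.array(p['R']);c=-R.T@p['t'];w=R.T@d
    return c+w*(z-c[2])/w[2]
def blobs(m,amin):
    cs,_=cv2.findContours(m.astype(np.uint8),cv2.RETR_EXTERNAL,cv2.CHAIN_APPROX_NONE)
    return [c for c in cs if cv2.contourArea(c)>amin]
def rect(p,c,z):
    P=np.array([ray(p,q,z)[:2] for q in c[:,0,:].astype(float)])
    (cx,cy),(w,h),a=cv2.minAreaRect((P*1000).astype(np.float32))
    if w<h: w,h,a=h,w,a+90
    return np.round([cx,cy,w,h,(a+90)%180-90],1)
E
python3 - <<'E'
from h import *
for n in('scene','top'):
    p=pickle.load(open(n+'.pkl','rb'));hsv=cv2.cvtColor(p['frame'],cv2.COLOR_RGB2HSV)
    H,S,V=[hsv[...,i].astype(int) for i in range(3)]
    g=(H>60)&(H<90)&(S>100)&(V>40)
    for c in blobs(g,1000):
        print(n,'mat',rect(p,c,.003))
        m=np.zeros(g.shape,np.uint8);cv2.drawContours(m,[c],-1,1,-1)
        w=(m>0)&~g
        for b in blobs(w,50): print(' outl',rect(p,b,.003))
        # dark holes: 
        for i in blobs((m>0)&(V<95)&(S<110),2):
            M=cv2.moments(i);uv=(M['m10']/M['m00'],M['m01']/M['m00']);print('  hole',np.round(uv,1),np.round(ray(p,uv,.028),4))
    y=(H>22)&(H<33)&(S>200)&(V>170)
    for c in blobs(y,25):
        M=cv2.moments(c);uv=(M['m10']/M['m00'],M['m01']/M['m00']);print(n,'yel',np.round(uv,1),np.round(ray(p,uv,.008),4),cv2.contourArea(c))
p=pickle.load(open('top.pkl','rb'));
cv2.imwrite('pics/crop.png',cv2.resize(p['frame'][90:320,160:420,::-1],None,fx=2.6,fy=2.6,interpolation=cv2.INTER_CUBIC))
# depth points: above .04 near stand
v,u=np.mgrid[0:420,0:560];d=p['depth'];X=np.stack([(u-p['cx'])/p['fx']*d,(v-p['cy'])/p['fy']*d,d],-1)
W=(X-p['t'])@np.array(p['R'])
m=(u>285)&(u<365)&(v>90)&(v<210)
for a,b in((.006,.012),(.05,.15),(.112,.13)):
    k=m&(W[...,2]>a)&(W[...,2]<b)&(d>0)
    q=W[k];print(a,len(q),np.round(q.mean(0),4),cv2.minAreaRect((q[:,:2]*1000).astype(np.float32)))
E
```

```text
scene mat [436.4 283.7 238.  127.8 -48.8]
 outl [404.3 322.4 115.   41.8 -48.4]
  hole [258.6 300.8] [0.3598 0.3578 0.028 ]
top mat [435.4 283.3 195.5 121.7 -49. ]
0.006 1069 [0.6803 0.0394 0.0081] ((693.1384887695312, 47.56199264526367), (276.5692443847656, 128.19346618652344), 13.649194717407227)
0.05 643 [0.7471 0.0843 0.1129] ((747.7181396484375, 82.34425354003906), (76.22808837890625, 44.98198699951172), 31.57655906677246)
0.112 467 [0.7517 0.0843 0.1187] ((748.4505615234375, 81.54624938964844), (75.81595611572266, 42.855194091796875), 31.57655906677246)
```

View pics/crop.png

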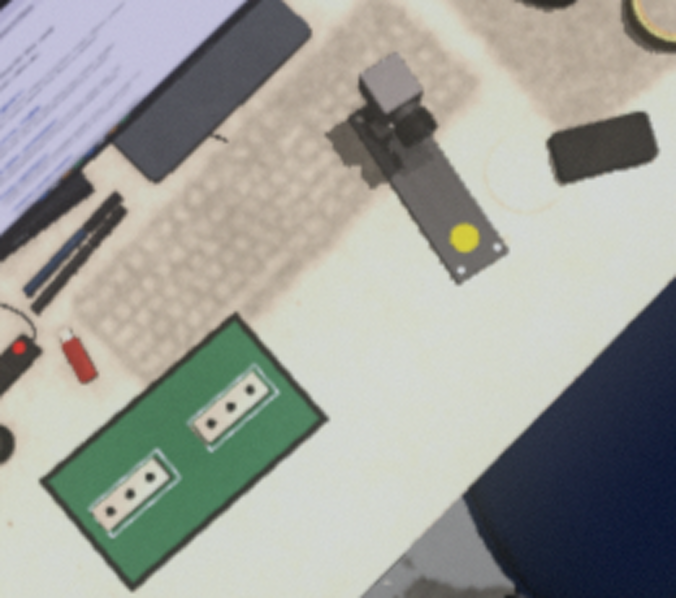

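The crop shows both blocks with three holes each, the yellow spot and the stand's long axis. The outlines look slightly turned relative to the mat. I'll measure them in the upscaled crop.

```bash
python3 - <<'E'
from h import *
p=pickle.load(open('top.pkl','rb'));F=4
def up(im): return cv2.resize(im,None,fx=F,fy=F,interpolation=cv2.INTER_CUBIC)
f=up(p['frame']);q=dict(p);
for k in('fx','fy'): q[k]=p[k]*F
for k in('cx','cy'): q[k]=(p[k]+.5)*F-.5
hsv=cv2.cvtColor(f,cv2.COLOR_RGB2HSV);H,S,V=[hsv[...,i].astype(int) for i in range(3)]
mat=(H>50)&(H<95)&(S>70)
c=max(blobs(mat,5000),key=cv2.contourArea);m=np.zeros(mat.shape,np.uint8);cv2.drawContours(m,[cv2.convexHull(c)],-1,1,-1)
print('mat',rect(q,c,.003))
yel=(H>22)&(H<34)&(S>150)&(V>120)
for b in blobs(yel,200):
    M=cv2.moments(b);uv=(M['m10']/M['m00'],M['m01']/M['m00']);X=ray(q,uv,.008)
    if .5<X[0]<.75: print('yel',np.round(uv,1),np.round(X,4),rect(q,b,.008))
w=((m>0)&(V>170)&(S<50)).astype(np.uint8)
w=cv2.morphologyEx(w,cv2.MORPH_OPEN,np.ones((17,17)))
for b in blobs(w,800): print('block top',rect(q,b,.028))
dk=(m>0)&(V<100)&(S<140)
for i in blobs(dk,20):
    M=cv2.moments(i);uv=(M['m10']/M['m00'],M['m01']/M['m00']);print('hole',np.round(np.array(uv)/F,1),np.round(ray(q,uv,.028),4),cv2.contourArea(i))
# dark plate
pl=(V<130)&(S<70);r=np.zeros_like(m);r[90*F:205*F,285*F:365*F]=1
for b in blobs(pl&(r>0)|yel&(r>0),2000): 
    P=b[:,0,:]; P=P[P[:,1]>155*F]; print('plate end',rect(q,P[:,None],.008))
    np.save('pl.npy',P)
# plate edge lines by two sides
P=np.array([ray(q,a.astype(float),.008)[:2] for a in P])*1000
vx,vy,x0,y0=cv2.fitLine(P.astype(np.float32),cv2.DIST_L2,0,.01,.01).ravel();print('dir',np.degrees(np.arctan2(vy,vx)))
a=cv2.minAreaRect(P.astype(np.float32));print(cv2.boxPoints(a))
# depth of bystanders
E
```

```text
mat [435.8 283.2 236.4 127.3 -48.7]
yel [1354.5  725.4] [0.6426 0.0119 0.008 ] [642.6  11.9  26.   25.1 -89.9]
block top [403.7 321.2  21.3  18.9   1.2]
block top [485.4 228.3  20.3  20.3   0.6]
hole [201.  302.3] [0.3417 0.3505 0.028 ] 48.0
hole [202.4 286.5] [0.3794 0.3481 0.028 ] 69.0
hole [209.9 279.9] [0.3951 0.33   0.028 ] 76.0
hole [217.5 273.4] [0.411  0.3118 0.028 ] 71.0
hole [221.7 267.9] [0.4242 0.3019 0.028 ] 23.5
hole [244. 285.] [0.3831 0.2469 0.028 ] 345.5
hole [241.2 252.8] [0.4611 0.2549 0.028 ] 72.0
hole [248.7 246.3] [0.4769 0.2367 0.028 ] 72.5
hole [256.  239.8] [0.4929 0.2189 0.028 ] 59.5
hole [214.7 243.8] [0.4828 0.3203 0.028 ] 383.5
hole [257.2 221.5] [0.5381 0.2163 0.028 ] 38.0
plate end [672.6  37.8 154.1  72.2  41.3]
dir 55.718647
[[590.86676   14.060638]
 [638.5638   -40.15573 ]
 [754.2558    61.624786]
 [706.5588   115.841156]]
```

```bash
cat >> h.py <<'E'
from scipy.spatial.transform import Rotation as Ro
def state():
    from station import manip
    s=manip.sense();R=Ro.from_quat(s['tool_rot']).as_matrix()
    print('t',round(s['t'],2),'tcp',np.round(s['tcp_pos'],4),'yaw_y',round(np.degrees(np.arctan2(R[1,1],R[0,1])),1),'z',np.round(R[:,2],3),'F',np.round(s['force'],2),'gap',round(s['finger_gap'],3),'q',np.round(s['q'],2))
    return s,R
def goto(*T):
    s,R=state();y=np.degrees(np.arctan2(R[1,1],R[0,1]))
    for t in T:
        d=R.T@(np.array(t[:3])-s['tcp_pos'])*100; print(t,'->',np.round(d,2),'turn',round(-((t[3]-y+180)%360-180),1))
E
python3 -c "
from h import *
goto((.5,-.25,.2,0),(.477,.237,.12,41.3),(.395,.33,.12,41.3))"
```

```text
t 0.1 tcp [ 0.2477 -0.573   0.2071] yaw_y -66.6 z [-0.001  0.002 -1.   ] F [ 0.4   0.64 -0.42] gap 1.003 q [-1.34  0.53  1.43 -0.    1.18 -0.18]
(0.5, -0.25, 0.2, 0) -> [ 35.97 -19.65   0.76] turn -66.6
(0.477, 0.237, 0.12, 41.3) -> [ 53.17 -65.25   8.86] turn -107.9
(0.395, 0.33, 0.12, 41.3) -> [ 49.33 -77.04   8.88] turn -107.9
```

>>> drive_tool(deltas=[4,-2.2,0,-7,8,-4.4,0,-14,12,-6.6,0,-21,16,-8.8,0,-28,20,-11,0,-35,24,-13.2,0,-42,28,-15.4,0,-49,32,-17.6,0,-56,36,-19.8,0,-63,36,-19.8,0,-63], hand=8.5, squeeze=60)

```text
t: 1.1
tcp_pos: [0.502, -0.2435, 0.2073]
tool_rot: [0.726, 0.687, 0.001, -0.002]
force: [0.1, -0.4, -1.0]
finger_gap: 0.996
```

```bash
python3 -c "
from h import *
goto((.477,.237,.16,41.3),(.477,.237,.12,41.3))"
```

```text
t 1.1 tcp [ 0.502  -0.2435  0.2073] yaw_y -3.2 z [-0.     0.004 -1.   ] F [ 0.07 -0.43 -1.04] gap 0.996 q [-0.65  0.44  1.6   0.    1.1  -0.6 ]
(0.477, 0.237, 0.16, 41.3) -> [47.82 -5.15  4.93] turn -44.5
(0.477, 0.237, 0.12, 41.3) -> [47.8  -5.15  8.93] turn -44.5
```

>>> drive_tool(deltas=[4,-0.4,0.4,-4,8,-0.8,0.8,-8,12,-1.2,1.2,-12,16,-1.7,1.7,-16,20,-2.1,2.1,-20,24,-2.6,2.5,-24,28.4,-3,3,-28,33,-3.5,3.5,-33,38,-4,4,-38,43,-4.6,5,-42,47.8,-5.15,6,-44.5,47.8,-5.15,6,-44.5])

```text
t: 2.3
tcp_pos: [0.4754, 0.2411, 0.148]
tool_rot: [0.409, 0.912, 0.002, -0.002]
force: [-0.1, -0.8, -0.3]
finger_gap: 0.994
```

```bash
python3 -c "
from h import *
from station import manip
goto((.477,.237,.06,41.3),(.477,.237,.005,41.3))
p=manip.snapshot('wrist');pickle.dump(p,open('w1.pkl','wb'));cv2.imwrite('pics/w1.png',p['frame'][:,:,::-1])
P=np.array(p['R'])@np.array([[.477,.237,.028],[.461,.255,.028],[.493,.219,.028]]).T+np.array(p['t'])[:,None];print(P[0]/P[2]*p['fx']+p['cx'],P[1]/P[2]*p['fy']+p['cy'])"
```

```text
t 2.3 tcp [0.4754 0.2411 0.148 ] yaw_y 41.7 z [-0.002  0.005 -1.   ] F [-0.14 -0.76 -0.31] gap 0.994 q [ 0.26  0.49  1.72  0.01  0.93 -0.47]
(0.477, 0.237, 0.06, 41.3) -> [-0.45 -0.17  8.8 ] turn 0.4
(0.477, 0.237, 0.005, 41.3) -> [-0.48 -0.18 14.3 ] turn 0.4
[275.44277132 275.39518505 275.48842004] [204.64142349 175.57941341 232.52012147]
```

View pics/w1.png

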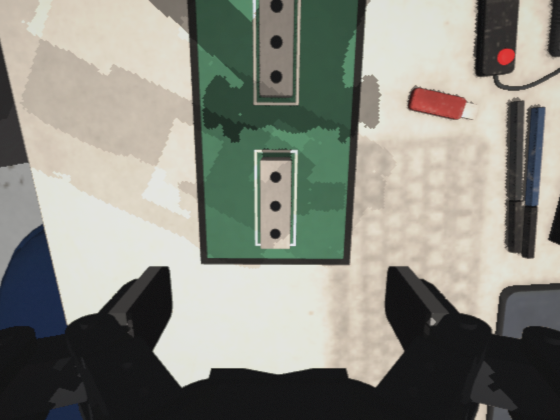

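The holes sit at (275,177), (275,206) and (275,233), within a pixel of prediction. I'll descend on block B.

>>> drive_tool(deltas=[-0.3,-0.1,2,0.4,-0.45,-0.2,4,0.4,-0.45,-0.2,6,0.4,-0.45,-0.2,8,0.4,-0.45,-0.2,10,0.4,-0.45,-0.2,11.5,0.4,-0.45,-0.2,12.6,0.4,-0.45,-0.2,13.4,0.4,-0.45,-0.2,14,0.4,-0.45,-0.2,14.3,0.4,-0.45,-0.2,14.3,0.4])

```text
t: 3.45
tcp_pos: [0.4772, 0.2345, 0.0053]
tool_rot: [0.413, 0.911, 0.001, -0.002]
force: [-0.0, 0.9, -0.8]
finger_gap: 0.996
```

```bash
python3 -c "
from h import *
goto((.477,.237,.005,41.3))"
```

```text
t 3.45 tcp [0.4772 0.2345 0.0053] yaw_y 41.2 z [-0.002  0.004 -1.   ] F [-0.04  0.87 -0.82] gap 0.996 q [ 0.24  0.73  1.81  0.01  0.6  -0.48]
(0.477, 0.237, 0.005, 41.3) -> [0.2  0.14 0.03] turn -0.1
```

Now close.

>>> drive_tool(deltas=[0.2,0.1,0,0,0.2,0.1,0,0,0.2,0.1,0,0,0.2,0.1,0,0,0.2,0.1,0,0,0.2,0.1,0,0,0.2,0.1,0,0,0.2,0.1,0,0,0.2,0.1,0,0,0.2,0.1,0,0], hand=1.5)

```text
t: 4.45
tcp_pos: [0.4766, 0.2367, 0.0053]
tool_rot: [0.413, 0.911, 0.001, -0.002]
force: [-0.1, 0.0, 0.7]
finger_gap: 0.175
```

```bash
python3 -c "
from h import *
s,R=state();print(s['tau'])"
```

```text
t 4.45 tcp [0.4766 0.2367 0.0053] yaw_y 41.2 z [-0.002  0.004 -1.   ] F [-0.12  0.04  0.71] gap 0.175 q [ 0.25  0.73  1.81  0.01  0.6  -0.48]
[-1.49324492e-04 -4.21260023e+01 -7.17963204e+00  7.63172895e-03
  3.96952091e-03 -2.61276568e-06]
```

The fingers reached the commanded 15 mm, less than the 25 mm block width, so the block may not be between the pads. I'll look.

```bash
python3 -c "
from h import *
from station import manip
for n in ('wrist','scene','top'):
  p=manip.snapshot(n);f=p['frame']
  if n!='wrist': f=f[200:340,150:350] ; f=cv2.resize(f,None,fx=4,fy=4)
  cv2.imwrite('pics/%s2.png'%n,f[:,:,::-1])"
```

```text
(no output)
```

View pics/wrist2.png

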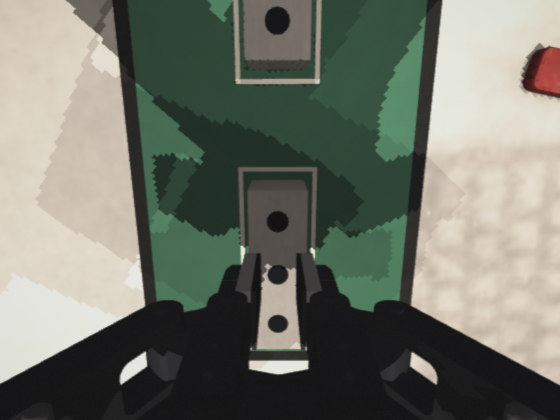

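View pics/scene2.png

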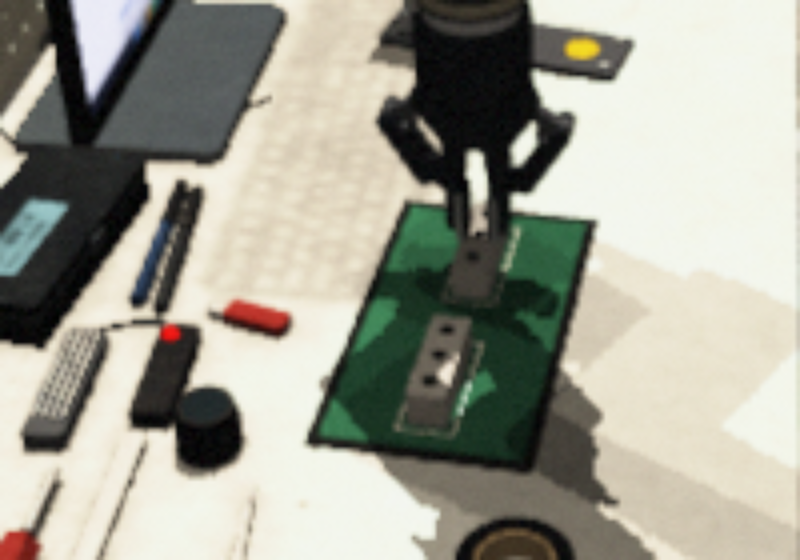

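The wrist view shows the pads on both sides of the block at the middle hole (278,272). I'll tighten the command and watch the gap.

>>> drive_tool(deltas=[0,0,0,0,0,0,0,0,0,0,0,0,0,0,0,0], hand=0)

```text
t: 5.0
tcp_pos: [0.4766, 0.2367, 0.0053]
tool_rot: [0.413, 0.911, 0.001, -0.002]
force: [0.5, 0.5, 0.2]
finger_gap: 0.001
```

>>> drive_tool(deltas=[0,0,0,0,0,0,0,0])

```text
t: 5.2
tcp_pos: [0.4766, 0.2367, 0.0053]
tool_rot: [0.413, 0.911, 0.001, -0.002]
force: [0.7, 0.1, 0.1]
finger_gap: 0.004
```

```bash
python3 -c "
from h import *
from station import manip
for n in ('wrist','scene','top'):
  p=manip.snapshot(n);f=p['frame'];pickle.dump(p,open(n+'3.pkl','wb'))
  if n!='wrist': f=f[200:340,150:350] ; f=cv2.resize(f,None,fx=4,fy=4)
  cv2.imwrite('pics/%s3.png'%n,f[:,:,::-1])"
```

```text
(no output)
```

View pics/wrist3.png

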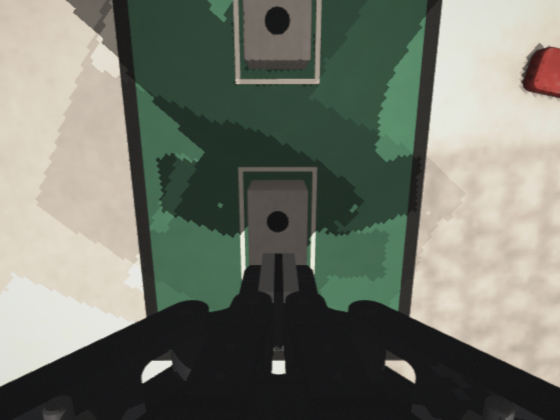

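View pics/scene3.png

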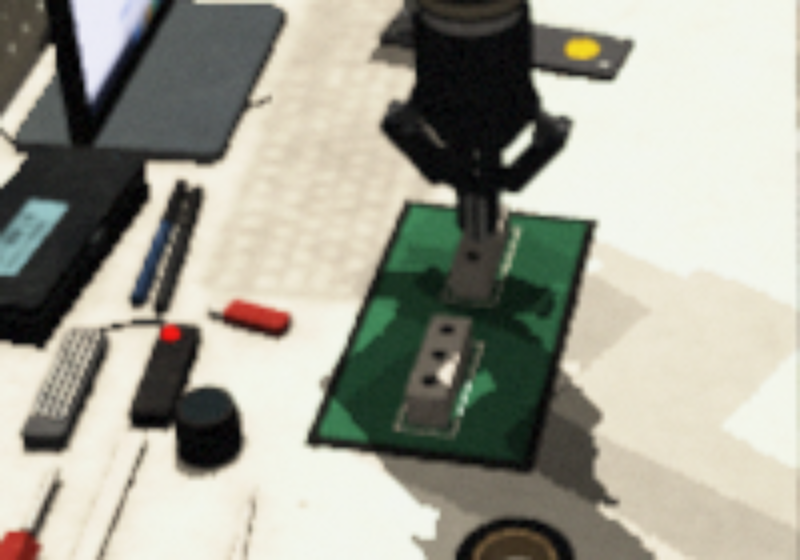

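View pics/top3.png

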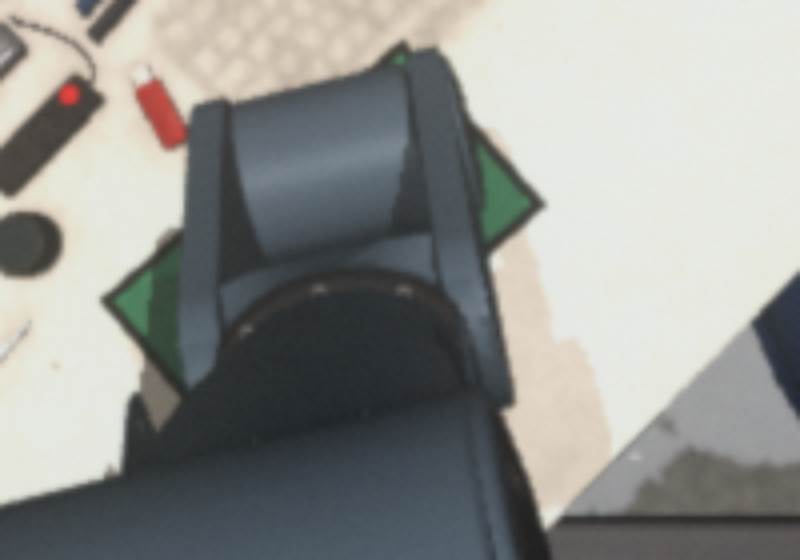

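The fingers have shut above the block, so the reported TCP height disagrees with the actual tip height. I'll measure with the depth images.

```bash
python3 -c "
from h import *
for n in ('wrist','scene'):
  p=pickle.load(open(n+'3.pkl','rb'));d=p['depth'];v,u=np.mgrid[0:420,0:560]
  X=np.stack([(u-p['cx'])/p['fx']*d,(v-p['cy'])/p['fy']*d,d],-1);W=(X-p['t'])@np.array(p['R'])
  print(n,p['fx'],'campos',-np.array(p['R']).T@p['t'])
  pts=[(265,240),(278,195),(270,262),(288,262),(270,290),(290,290),(270,310),(200,230),(500,250)] if n=='wrist' else [(150+475//4,200+270//4),(150+475//4,200+230//4),(150+490//4,200+225//4),(150+490//4,200+210//4),(150+445//4,200+330//4),(150+470//4,200+200//4),(150+465//4,200+280//4)]
  for a in pts: print(a,d[a[1],a[0]],np.round(W[a[1],a[0]],4))
"
```

```text
wrist 358.0057274603617 campos [0.43445843 0.28597277 0.17184011]
(265, 240) 0.15109256 [0.4631 0.2448 0.0287]
(278, 195) 0.14599739 [0.4544 0.263  0.0289]
(270, 262) 0.13911402 [0.4677 0.2431 0.0423]
(288, 262) 0.13954036 [0.4731 0.2476 0.0419]
(270, 290) 0.11741752 [0.4684 0.2431 0.0648]
(290, 290) 0.11586231 [0.4728 0.2479 0.0662]
(270, 310) 0.10358302 [0.468  0.2439 0.0789]
(200, 230) 0.17693001 [0.4406 0.2202 0.003 ]
(500, 250) 0.18255876 [5.625e-01 3.113e-01 2.000e-04]
scene 455.91743635690045 campos [-0.32220434  0.80597222  0.77418639]
(268, 267) 1.1967818 [0.4505 0.2626 0.0266]
(268, 257) 1.2048346 [0.4665 0.25   0.044 ]
(272, 256) 1.209349 [0.4641 0.2386 0.0433]
(272, 252) 1.2020074 [0.4636 0.2385 0.0567]
(261, 282) 1.1451505 [0.4125 0.3126 0.0273]
(267, 250) 1.194791 [0.469  0.2506 0.0657]
(266, 270) 1.2063185 [0.4567 0.2651 0.014 ]
```

```bash
python3 -c "
from h import *
p=pickle.load(open('wrist3.pkl','rb'));d=p['depth'];v,u=np.mgrid[0:420,0:560]
X=np.stack([(u-p['cx'])/p['fx']*d,(v-p['cy'])/p['fy']*d,d],-1);W=(X-p['t'])@np.array(p['R'])
for c in (266,272,279,285,291):
  print(c,[(r,round(float(W[r,c,2]),4)) for r in range(248,275,2)])
from station import manip
print(manip.sense())
"
```

```text
266 [(248, 0.0282), (250, 0.0297), (252, 0.1718), (254, 0.035), (256, 0.0358), (258, 0.0381), (260, 0.0407), (262, 0.0423), (264, 0.0451), (266, 0.0459), (268, 0.0467), (270, 0.0484), (272, 0.0518), (274, 0.0533)]
272 [(248, 0.0274), (250, 0.0287), (252, 0.028), (254, 0.0333), (256, 0.0366), (258, 0.0374), (260, 0.0404), (262, 0.0433), (264, 0.0451), (266, 0.0466), (268, 0.0476), (270, 0.05), (272, 0.0515), (274, 0.0537)]
279 [(248, 0.028), (250, 0.0279), (252, 0.0281), (254, 0.0332), (256, 0.036), (258, 0.0373), (260, 0.0392), (262, 0.0423), (264, 0.044), (266, 0.0466), (268, 0.048), (270, 0.0512), (272, 0.0523), (274, 0.0537)]
285 [(248, 0.0279), (250, 0.0285), (252, 0.0276), (254, 0.0338), (256, 0.0366), (258, 0.1718), (260, 0.04), (262, 0.0427), (264, 0.045), (266, 0.0454), (268, 0.0485), (270, 0.0499), (272, 0.051), (274, 0.0519)]
291 [(248, 0.0275), (250, 0.0283), (252, 0.0282), (254, 0.0336), (256, 0.0365), (258, 0.0377), (260, 0.0392), (262, 0.0435), (264, 0.0451), (266, 0.0467), (268, 0.0479), (270, 0.0499), (272, 0.0516), (274, 0.0538)]
{'t': 5.35, 'q': array([ 0.24837528,  0.72963953,  1.80806055,  0.00693316,  0.60476022,
       -0.47559693]), 'qd': array([-0.00075624, -0.00047611, -0.00199123,  0.00012276, -0.00052721,
        0.0006049 ]), 'tau': array([ 6.86625917e-04, -4.21218467e+01, -7.18010679e+00,  7.65563047e-03,
        3.76422628e-03,  8.33659584e-06]), 'tcp_pos': array([0.47663488, 0.23669575, 0.0052941 ]), 'tool_rot': array([ 0.41347176,  0.91051471,  0.00127173, -0.00156549]), 'force': array([-0.94094544, -0.27728224,  0.4851117 ]), 'ft_torque': array([ 0.04546924, -0.04926674, -0.02283477]), 'finger_gap': -0.001174352499921465}
```

By depth, the shut fingertips are at z≈0.033 while the TCP reads 0.005. That puts the true tip about 28 mm higher than reported, with xy agreeing. I'll trust the cameras: open, go down slowly by a measured amount, and watch the force.

>>> drive_tool(deltas=[0,0,0,0,0,0,0,0,0,0,0,0,0,0,0,0,0,0,0,0,0,0,0,0,0,0,0,0,0,0,0,0], hand=6.5)

```text
t: 6.15
tcp_pos: [0.4767, 0.2367, 0.0053]
tool_rot: [0.413, 0.911, 0.001, -0.002]
force: [-0.1, -0.6, 0.5]
finger_gap: 0.761
```

>>> drive_tool(deltas=[0,0,0.4,0,0,0,0.8,0,0,0,1.2,0,0,0,1.5,0,0,0,1.8,0,0,0,2,0,0,0,2,0,0,0,2,0])

```text
t: 6.95
tcp_pos: [0.4766, 0.2368, -0.0147]
tool_rot: [0.413, 0.911, 0.001, -0.002]
force: [0.1, 0.3, -0.4]
finger_gap: 0.762
```

```bash
python3 -c "
from h import *
from station import manip
goto((.477,.237,-.022,41.3))
p=manip.snapshot('wrist');f=p['frame'];pickle.dump(p,open('w4.pkl','wb'))
cv2.imwrite('pics/w4.png',f[:,:,::-1])"
```

```text
t 6.95 tcp [ 0.4766  0.2368 -0.0147] yaw_y 41.2 z [-0.002  0.004 -1.   ] F [ 0.13  0.31 -0.44] gap 0.762 q [ 0.25  0.77  1.81  0.01  0.56 -0.48]
(0.477, 0.237, -0.022, 41.3) -> [-0.01  0.04  0.73] turn -0.1
```

View pics/w4.png

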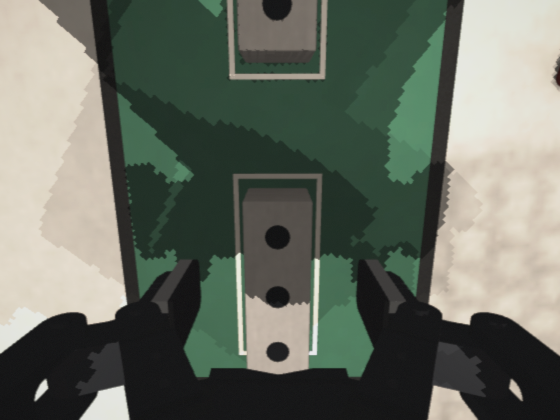

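The block is centred between the open pads, with the middle hole at (277,297). I'll go down 0.8 cm more, then close.

>>> drive_tool(deltas=[0,0,0.2,0,0,0,0.4,0,0,0,0.6,0,0,0,0.8,0,0,0,0.8,0])

```text
t: 7.5
tcp_pos: [0.4764, 0.2367, -0.023]
tool_rot: [0.413, 0.911, 0.001, -0.002]
force: [0.9, 0.5, 0.3]
finger_gap: 0.758
```

>>> drive_tool(deltas=[0,0,0,0,0,0,0,0,0,0,0,0,0,0,0,0,0,0,0,0,0,0,0,0,0,0,0,0,0,0,0,0], hand=1.5)

```text
t: 8.3
tcp_pos: [0.4775, 0.237, -0.0202]
tool_rot: [0.413, 0.911, 0.002, -0.0]
force: [-2.0, -1.2, 20.4]
finger_gap: 0.283
```

Gripped at about 24 mm. There is 20 N upward because the tips press on the mat. Lift about 6 cm and weigh.

>>> drive_tool(deltas=[0,0,-0.3,0,0,0,-1,0,0,0,-2,0,0,0,-3,0,0,0,-4,0,0,0,-4.8,0,0,0,-5,0,0,0,-5,0,0,0,-5,0,0,0,-5,0])

```text
t: 9.3
tcp_pos: [0.4771, 0.2367, 0.0294]
tool_rot: [0.413, 0.911, 0.002, -0.001]
force: [0.1, -0.8, -4.4]
finger_gap: 0.28
```

```bash
python3 -c "
from h import *
from station import manip
F=[]
for i in range(6):
  F.append(manip.sense()['force']); p=manip.snapshot('wrist')
print(np.round(F,2),np.mean(F,0))
goto((.477,.237,-.020,41.3))
f=p['frame'];pickle.dump(p,open('w5.pkl','wb'))
cv2.imwrite('pics/w5.png',f[:,:,::-1])"
```

```text
[[ 0.07 -0.82 -4.45]
 [ 0.44  0.07 -4.73]
 [-0.29  0.2  -4.35]
 [-0.03 -0.91 -4.29]
 [ 0.25  0.27 -4.47]
 [-0.54  1.01 -4.54]] [-0.01763491 -0.02910583 -4.47078417]
t 9.6 tcp [0.4774 0.2367 0.0296] yaw_y 41.2 z [ 0.     0.004 -1.   ] F [-1.24 -1.   -4.51] gap 0.281 q [ 0.25  0.69  1.8   0.01  0.65 -0.48]
(0.477, 0.237, -0.02, 41.3) -> [ 0.03 -0.03  4.96] turn -0.1
```

View pics/w5.png

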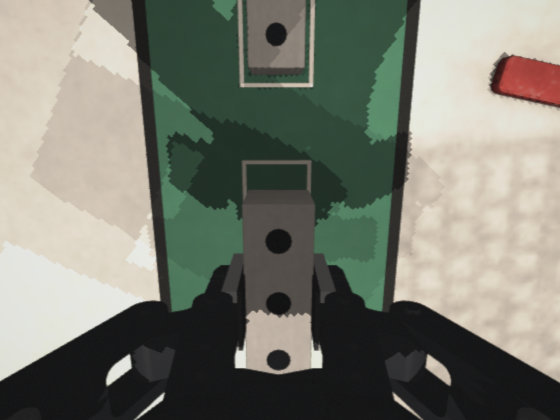

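Block B is held level and pulls 4.4 N, so it's about 0.44 kg, the heavy one. I'll put it back, then lift A.

>>> drive_tool(deltas=[0,0,1,0,0,0,2,0,0,0,3,0,0,0,3.8,0,0,0,4.4,0,0,0,4.7,0,0,0,4.85,0,0,0,4.9,0,0,0,4.9,0,0,0,4.9,0])

```text
t: 10.6
tcp_pos: [0.4777, 0.237, -0.0191]
tool_rot: [0.413, 0.911, 0.002, -0.0]
force: [0.5, 0.7, -4.5]
finger_gap: 0.28
```

>>> drive_tool(deltas=[0,0,-0.1,0,0,0,-0.1,0,0,0,-0.1,0,0,0,-0.1,0,0,0,-0.1,0,0,0,-0.1,0,0,0,-0.1,0], hand=6.5)

```text
t: 11.3
tcp_pos: [0.4776, 0.237, -0.0181]
tool_rot: [0.413, 0.911, 0.002, -0.0]
force: [0.6, 0.2, -0.6]
finger_gap: 0.76
```

```bash
python3 -c "
from h import *
goto((.477,.237,.06,41.3),(.395,.330,.06,41.3))"
```

```text
t 11.3 tcp [ 0.4776  0.237  -0.0181] yaw_y 41.2 z [ 0.001  0.004 -1.   ] F [ 0.63  0.25 -0.59] gap 0.76 q [ 0.25  0.77  1.81  0.01  0.55 -0.48]
(0.477, 0.237, 0.06, 41.3) -> [ 0.06 -0.02 -7.81] turn -0.1
(0.395, 0.33, 0.06, 41.3) -> [12.46 -0.07 -7.78] turn -0.1
```

>>> drive_tool(deltas=[0,0,-2.5,0,0,0,-5,0,0,0,-7.5,0,3,0,-7.8,0,6,0,-7.8,0,9,0,-7.8,0,11.5,0,-7.8,0,12.45,-0.1,-7.8,0,12.45,-0.1,-7.8,0,12.45,-0.1,-7.8,0])

```text
t: 12.3
tcp_pos: [0.3955, 0.3295, 0.0602]
tool_rot: [0.413, 0.911, 0.002, -0.0]
force: [0.4, -0.2, -0.4]
finger_gap: 0.762
```

```bash
python3 -c "
from h import *
from station import manip
goto((.395,.33,-.020,41.3))
p=manip.snapshot('wrist');f=p['frame'];pickle.dump(p,open('w6.pkl','wb'))
P=np.array(p['R'])@np.array([[.3951,.33,.028]]).T+np.array(p['t'])[:,None];print(P[0]/P[2]*p['fx']+p['cx'],P[1]/P[2]*p['fy']+p['cy'])
cv2.imwrite('pics/w6.png',f[:,:,::-1])"
```

```text
t 12.3 tcp [0.3955 0.3295 0.0602] yaw_y 41.2 z [ 0.002  0.004 -1.   ] F [ 0.38 -0.21 -0.36] gap 0.762 q [ 0.48  0.61  1.83  0.    0.69 -0.25]
(0.395, 0.33, -0.02, 41.3) -> [ 0.06 -0.04  8.02] turn -0.1
[276.94203082] [231.64973962]
```

View pics/w6.png

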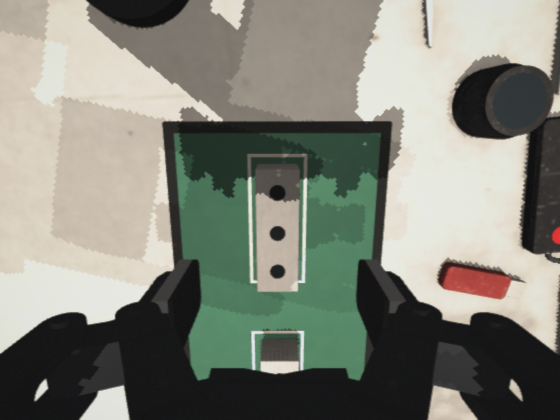

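Block A's middle hole is at (277,233), where predicted. Descend to -0.020 and grip.

>>> drive_tool(deltas=[0,0,2,0,0,0,4,0,0,0,5.5,0,0,0,6.5,0,0,0,7.2,0,0,0,7.7,0,0,0,7.9,0,0,0,7.9,0])

```text
t: 13.15
tcp_pos: [0.3962, 0.3296, -0.0187]
tool_rot: [0.414, 0.91, 0.002, 0.0]
force: [0.4, 0.4, -0.3]
finger_gap: 0.759
```

>>> drive_tool(deltas=[0,0,0,0,0,0,0,0,0,0,0,0,0,0,0,0,0,0,0,0,0,0,0,0,0,0,0,0,0,0,0,0], hand=1.5)

```text
t: 13.95
tcp_pos: [0.3964, 0.3298, -0.0181]
tool_rot: [0.414, 0.91, 0.003, 0.0]
force: [-0.4, 0.6, 5.8]
finger_gap: 0.278
```

>>> drive_tool(deltas=[0,0,-0.3,0,0,0,-1,0,0,0,-2,0,0,0,-3,0,0,0,-4,0,0,0,-4.8,0,0,0,-5,0,0,0,-5,0,0,0,-5,0,0,0,-5,0])

```text
t: 14.95
tcp_pos: [0.3959, 0.3294, 0.0315]
tool_rot: [0.414, 0.91, 0.002, -0.0]
force: [0.4, -0.4, -1.6]
finger_gap: 0.276
```

```bash
python3 -c "
from h import *
from station import manip
F=[]
for i in range(6):
  F.append(manip.sense()['force']); p=manip.snapshot('wrist')
print(np.mean(F,0))
state()
cv2.imwrite('pics/w7.png',p['frame'][:,:,::-1])"
```

```text
[-0.36224702  0.13358806 -1.29364471]
t 15.25 tcp [0.3961 0.3295 0.0316] yaw_y 41.1 z [ 0.002  0.005 -1.   ] F [-0.95 -0.11 -1.32] gap 0.281 q [ 0.47  0.67  1.85  0.01  0.62 -0.25]
```

View pics/w7.png

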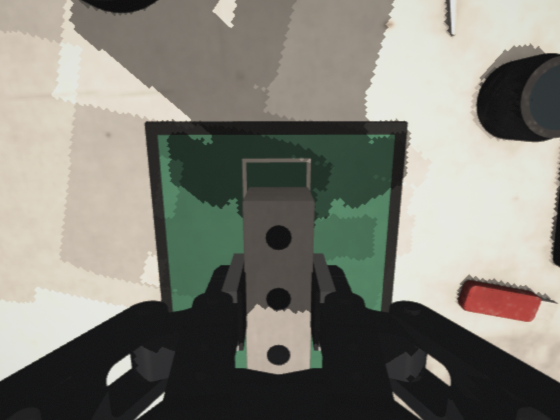

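A is held level and weighs about 0.13 kg, so it's the light one. Lifted 50 mm for well over 0.2 s. I'll put it back and release it.

>>> drive_tool(deltas=[0,0,1,0,0,0,2,0,0,0,3,0,0,0,3.8,0,0,0,4.4,0,0,0,4.7,0,0,0,4.85,0,0,0,4.95,0,0,0,4.95,0,0,0,4.95,0])

```text
t: 16.25
tcp_pos: [0.3965, 0.3299, -0.0175]
tool_rot: [0.414, 0.91, 0.003, 0.0]
force: [0.5, 0.2, -2.0]
finger_gap: 0.28
```

>>> drive_tool(deltas=[0,0,-0.1,0,0,0,-0.1,0,0,0,-0.1,0,0,0,-0.1,0,0,0,-0.1,0,0,0,-0.1,0,0,0,-0.1,0], hand=6.5)

```text
t: 16.95
tcp_pos: [0.3964, 0.3298, -0.0166]
tool_rot: [0.414, 0.91, 0.003, 0.0]
force: [-0.1, -0.6, -0.4]
finger_gap: 0.762
```

>>> drive_tool(deltas=[0,0,-2.5,0,0,0,-5,0,0,0,-7.5,0,-3,0,-7.8,0,-6,0,-7.8,0,-9,0,-7.8,0,-11.5,0,-7.8,0,-12.4,0.1,-7.8,0,-12.4,0.1,-7.8,0,-12.4,0.1,-7.8,0])

```text
t: 17.95
tcp_pos: [0.4775, 0.2371, 0.061]
tool_rot: [0.414, 0.91, 0.002, -0.0]
force: [-0.1, -1.6, -0.2]
finger_gap: 0.763
```

```bash
python3 -c "
from h import *
from station import manip
goto((.477,.237,-.018,41.3))
p=manip.snapshot('wrist');f=p['frame'];pickle.dump(p,open('w8.pkl','wb'))
P=np.array(p['R'])@np.array([[.477,.2368,.028]]).T+np.array(p['t'])[:,None];print(P[0]/P[2]*p['fx']+p['cx'],P[1]/P[2]*p['fy']+p['cy'])
cv2.imwrite('pics/w8.png',f[:,:,::-1])"
```

```text
t 17.95 tcp [0.4775 0.2371 0.061 ] yaw_y 41.1 z [ 0.001  0.005 -1.   ] F [-0.14 -1.62 -0.22] gap 0.763 q [ 0.25  0.63  1.79  0.01  0.72 -0.47]
(0.477, 0.237, -0.018, 41.3) -> [ 0.   -0.08  7.9 ] turn -0.2
[275.91211448] [232.24187311]
```

View pics/w8.png

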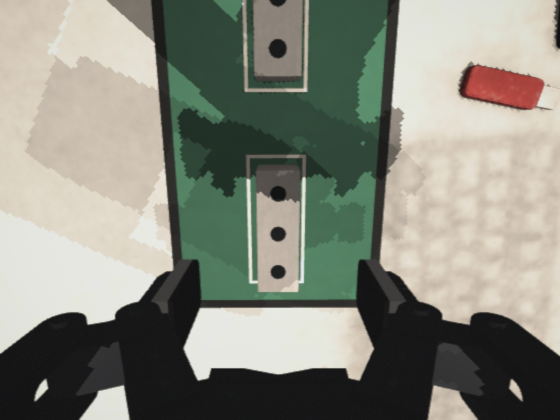

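Both blocks lie in their outlines, B's middle hole at (278,234). Grasp B again and lift 9 cm.

>>> drive_tool(deltas=[0,0,2,0,0,0,4,0,0,0,5.5,0,0,0,6.5,0,0,0,7.2,0,0,0,7.7,0,0,0,7.9,0,0,0,7.9,0])

```text
t: 18.8
tcp_pos: [0.4774, 0.2378, -0.0178]
tool_rot: [0.413, 0.911, 0.003, -0.0]
force: [-0.1, -0.7, 0.0]
finger_gap: 0.761
```

>>> drive_tool(deltas=[0,0,0,0,0,0,0,0,0,0,0,0,0,0,0,0,0,0,0,0,0,0,0,0,0,0,0,0,0,0,0,0], hand=1.5, squeeze=70)

```text
t: 19.6
tcp_pos: [0.4777, 0.2378, -0.0172]
tool_rot: [0.413, 0.911, 0.003, 0.0]
force: [-0.3, -0.9, 5.8]
finger_gap: 0.274
```

>>> drive_tool(deltas=[0,0,-0.3,0,0,0,-1,0,0,0,-2.5,0,0,0,-4,0,0,0,-5.5,0,0,0,-7,0,0,0,-8.2,0,0,0,-9,0,0,0,-9,0,0,0,-9,0])

```text
t: 20.6
tcp_pos: [0.4772, 0.2373, 0.0726]
tool_rot: [0.413, 0.911, 0.003, -0.0]
force: [-0.5, -0.6, -3.6]
finger_gap: 0.274
```

```bash
python3 -c "
from h import *
from station import manip
goto((.56,.1,.08,-8),(.6426,.0119,.067,-57))
p=manip.snapshot('wrist');f=p['frame'];cv2.imwrite('pics/w9.png',f[:,:,::-1])
f=manip.snapshot('scene')['frame'];cv2.imwrite('pics/s9.png',f[:,:,::-1])"
```

```text
t 20.6 tcp [0.4772 0.2373 0.0726] yaw_y 41.2 z [ 0.002  0.005 -1.   ] F [-0.45 -0.58 -3.6 ] gap 0.274 q [ 0.25  0.61  1.78  0.01  0.75 -0.47]
(0.56, 0.1, 0.08, -8) -> [-15.78  -2.81  -0.79] turn 49.2
(0.6426, 0.0119, 0.067, -57) -> [-27.86  -2.4    0.48] turn 98.2
```

View pics/w9.png

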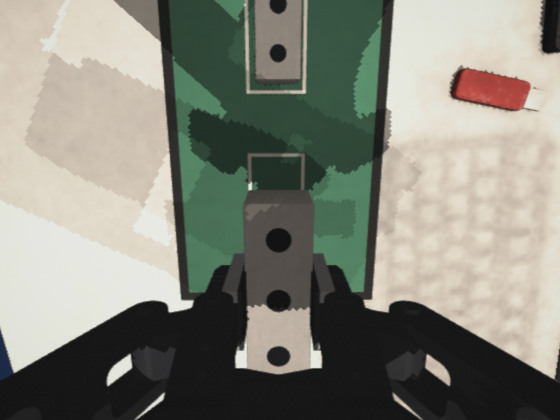

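View pics/s9.png

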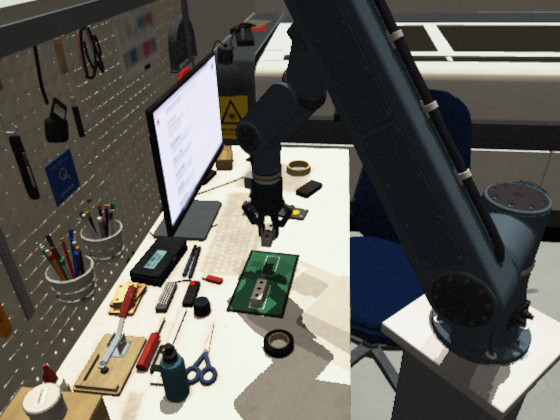

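```bash
python3 -c "
from h import *
goto((.542,-.053,.085,-57))"
```

```text
t 20.7 tcp [0.4769 0.2372 0.0721] yaw_y 41.2 z [ 0.001  0.005 -1.   ] F [ 0.27 -0.95 -4.85] gap 0.28 q [ 0.25  0.61  1.78  0.01  0.75 -0.47]
(0.542, -0.053, 0.085, -57) -> [-26.13 -14.2   -1.41] turn 98.2
```

>>> drive_tool(deltas=[-2.2,-1.2,-1,6,-4.4,-2.4,-1.4,12,-6.6,-3.6,-1.4,18,-8.8,-4.8,-1.4,24,-11,-6,-1.4,30,-13.2,-7.2,-1.4,36,-15.4,-8.4,-1.4,42,-17.6,-9.6,-1.4,48,-19.8,-10.8,-1.4,54,-22,-12,-1.4,60,-24.2,-13.2,-1.4,66,-26,-14.2,-1.4,72])

```text
t: 21.9
tcp_pos: [0.5411, -0.0534, 0.0841]
tool_rot: [0.871, 0.492, 0.001, -0.002]
force: [0.4, 0.9, -4.5]
finger_gap: 0.271
```

>>> drive_tool(deltas=[0,0,0,6,0,0,0,12,0,0,0,18,0,0,0,23,0,0,0,26,0,0,0,26,0,0,0,26])

```text
t: 22.6
tcp_pos: [0.5408, -0.0533, 0.0835]
tool_rot: [0.959, 0.284, 0.0, -0.003]
force: [0.0, 0.5, -5.1]
finger_gap: 0.275
```

```bash
python3 -c "
from h import *
from station import manip
goto((.6426,.0119,.067,-57))
for n in('wrist','top','scene'):
  p=manip.snapshot(n);pickle.dump(p,open(n+'10.pkl','wb'));cv2.imwrite('pics/%s10.png'%n,p['frame'][:,:,::-1])"
```

```text
t 22.6 tcp [ 0.5408 -0.0533  0.0835] yaw_y -57.0 z [-0.001  0.005 -1.   ] F [ 0.    0.52 -5.12] gap 0.275 q [-0.31  0.6   1.74  0.01  0.8   0.68]
(0.6426, 0.0119, 0.067, -57) -> [12.09  0.08  1.67] turn -0.0
```

View pics/wrist10.png

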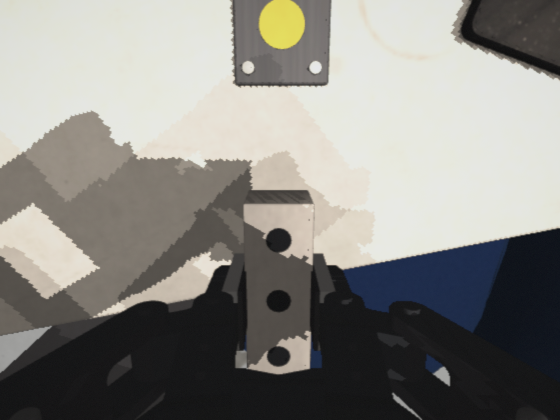

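View pics/top10.png

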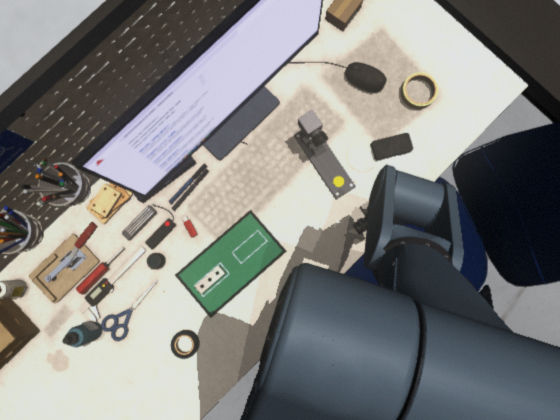

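The wrist view shows the plate end edge (235,86)-(328,84), square to the block within about 1°. The spot is at (282,24). I'll work out the remaining shift from this view.

```bash
python3 -c "
from h import *
p=pickle.load(open('wrist10.pkl','rb'))
hsv=cv2.cvtColor(p['frame'],cv2.COLOR_RGB2HSV);H,S,V=[hsv[...,i].astype(int) for i in range(3)]
b=max(blobs((H>22)&(H<34)&(S>150)&(V>100),200),key=cv2.contourArea)
(uv,r)=cv2.minEnclosingCircle(b);print('spot',uv,r,ray(p,uv,.008))
e0=ray(p,(235,86),.008);e1=ray(p,(328,84),.008);print('edge yaw',np.degrees(np.arctan2(*(e1-e0)[1::-1])))
d=p['depth'];v,u=np.mgrid[0:420,0:560];X=np.stack([(u-p['cx'])/p['fx']*d,(v-p['cy'])/p['fy']*d,d],-1);W=(X-p['t'])@np.array(p['R'])
t=W[215:228,252:308].reshape(-1,3);print('top z near end',np.median(t[:,2]),'mid',np.median(W[312:330,252:268,2]),np.median(W[312:330,288:304,2]))
for uvh in((278.5,240),(278.5,300),(278.5,356)): print('hole',ray(p,uvh,.1165+.0125))
"
```

```text
spot (278.70782470703125, 6.622249603271484) 13.77698802947998 [0.65006207 0.01778551 0.008     ]
edge yaw -55.9070628839148
top z near end 0.12903767587442444 mid 0.12922385876584458 0.1291188838308008
hole [ 0.56069845 -0.04070259  0.129     ]
hole [ 0.54077762 -0.05362397  0.129     ]
hole [ 0.52036925 -0.06686159  0.129     ]
```

The block is level with its top at 0.129, so its centre is at 0.1165. The remaining shift is 12 cm forward and 1.65 cm down.

>>> drive_tool(deltas=[1,0,0.2,0,2.5,0,0.4,0,4,0,0.6,0,5.5,0,0.8,0,7,0,1,0,8.5,0,1.2,0,10,0,1.4,0,11,0.1,1.6,0,11.7,0.1,1.65,0,12,0.1,1.65,0,12,0.1,1.65,0,12,0.1,1.65,0])

```text
t: 23.95
tcp_pos: [0.6417, 0.011, 0.0675]
tool_rot: [0.959, 0.283, -0.0, -0.003]
force: [0.8, 0.2, -5.0]
finger_gap: 0.279
```

```bash
python3 -c "
from h import *
from station import manip
goto((.6426,.0119,.067,-57))
for n in('wrist','top','scene'):
  p=manip.snapshot(n);pickle.dump(p,open(n+'11.pkl','wb'));cv2.imwrite('pics/%s11.png'%n,p['frame'][:,:,::-1])
f=p['frame'][130:330,180:360];cv2.imwrite('pics/s11c.png',cv2.resize(f,None,fx=3,fy=3)[:,:,::-1])
p=pickle.load(open('wrist11.pkl','rb'))
d=p['depth'];v,u=np.mgrid[0:420,0:560];X=np.stack([(u-p['cx'])/p['fx']*d,(v-p['cy'])/p['fy']*d,d],-1);W=(X-p['t'])@np.array(p['R'])
z=np.median(W[215:228,252:308,2]);print('top z',z,[ray(p,(278.5,r),z) for r in (240,300,356)])
"
```

```text
t 23.95 tcp [0.6417 0.011  0.0675] yaw_y -57.1 z [-0.002  0.005 -1.   ] F [ 0.79  0.22 -4.98] gap 0.279 q [-0.16  0.72  1.5   0.01  0.92  0.83]
(0.6426, 0.0119, 0.067, -57) -> [ 0.13 -0.03  0.05] turn -0.1
top z 0.11299389462917245 [array([0.66165077, 0.02353308, 0.11299389]), array([0.64170962, 0.01061764, 0.11299389]), array([ 0.62127823, -0.00261533,  0.11299389])]
```

View pics/wrist11.png

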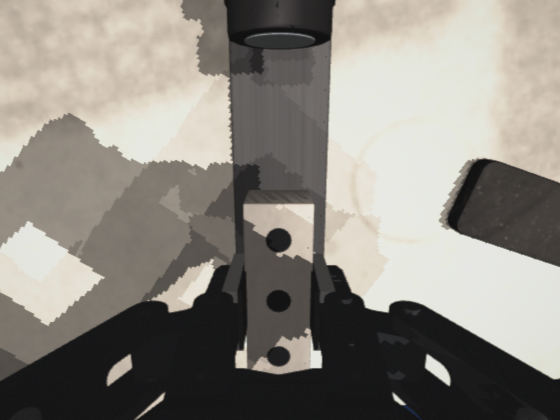

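View pics/s11c.png

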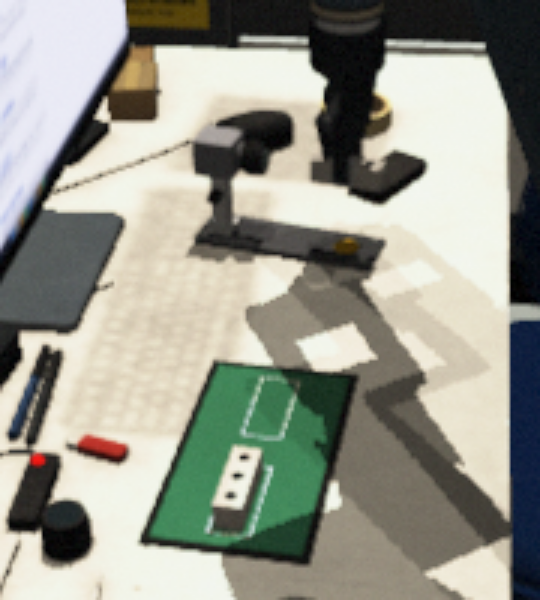

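View pics/top11.png

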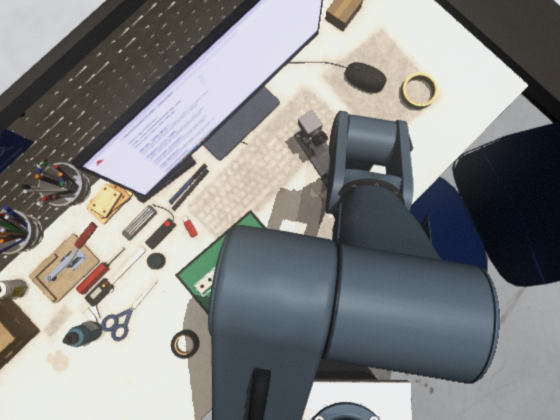

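The wrist view shows the lens at (280,40) in line with the block (column 279) and the plate edges parallel to it. The scene view shows the light block flat in its outline. Let it settle, then hand in.

>>> drive_tool(deltas=[0,0,0,0,0,0,0,0,0,0,0,0,0,0,0,0,0,0,0,0,0,0,0,0])

```text
t: 24.7
tcp_pos: [0.6418, 0.0109, 0.0677]
tool_rot: [0.959, 0.283, 0.0, -0.002]
force: [-0.2, 0.5, -4.0]
finger_gap: 0.276
```

```bash
python3 -c "
from h import *
from station import manip
state();print(manip.sign_off())"
```

```text
t 24.7 tcp [0.6418 0.0109 0.0677] yaw_y -57.1 z [-0.001  0.005 -1.   ] F [-0.25  0.45 -3.95] gap 0.276 q [-0.16  0.72  1.5   0.01  0.92  0.83]
the job is handed in; nothing more can be done
None
```

I handed the job in at t = 24.7 s with the heavier block held in front of the lens. No verdict is reported.

- **Weighing:** I lifted both blocks. The one at the mat's -y end pulled about 4.4 N (about 0.44 kg), so it is the solid one. The one at the +y end pulled about 1.3 N (about 0.13 kg), so it is the hollow one, and it is back in its outline.
- **Heavier block, last check:** Its centre was within about 2 mm of the viewing point sideways and along the lens axis, at 0.1005 m height. It was level, and its length was within about 1° of the lens axis. The grip was steady.
- **Lighter block and bench:** The scene picture showed the lighter block flat and released, and the bystanders looked unmoved. I did not measure their positions again. There was no sign of contact with the camera or its stand.

Two things did not go as planned:

- **Tool height reading:** The reported tool height disagreed with the cameras. With the fingers shut, the tips were about 28 mm higher than reported. The first grasp therefore closed on air above the block, and I used camera heights from then on.
- **Contact with the mat:** On the first real grasp the fingertips pressed on the mat with about 20 N. Later grasps were set a little higher and pressed with about 6 N.

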